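# Turn the board and roll its carrier into the test bay

### The arm

A 6-joint arm with a two-finger parallel gripper is mounted at the origin on the work surface. World frame = base frame: x ahead of the robot, y to its left, z up, the work surface at z = 0. Lengths are in m, angles in degrees, forces in N, time in s.
With the tool pointing down it reaches from about 0.3 to 0.85 m from the base axis. Payload 4.2 kg.
Tool frame: the origin (TCP) lies on the centre line of the jaws, within the pads' length; the fingertips stand 8 mm ahead of it and the grasp point (between the pads) lies 11 mm behind it; z points along the fingers, y is the line along which they close (so a half turn about z gives the same grasp; the last joint's range is limited). The gripper opens to 91 mm and grips with 3 to 60 N. Pads are 32 mm wide; open, the fingers measure 118 mm over their backs; the gripper's body (76 mm by 178 mm) begins 60 mm behind the grasp point.
Start: joints at [65.604, 18.312, 89.639, -0, 72.044, -1.146], TCP at [0.227, 0.528, 0.222] pointing down, gripper open.
Joint ranges: [-177.97, 177.97], [-48.28, 115.42], [12.27, 149.76], [-77.06, 257.06], [2.81, 150.46], [-146.56, 146.56]. Speed limits (degrees/s): [147.25, 147.25, 180, 180, 180, 180].

### API

Orientations are given as a 3x3 rotation matrix whose columns are the frame's x, y, z axes.
In Python, from cell import ctrl gives the robot as it stands.
- The arm moves only by the tool jog_arm, never from a script. Its argument "deltas" is a list of rows, each a list of 3 entries, a list of its own where there are three numbers: the shift along the tool's x, y, z in units of 0.025 m (1.0 is 0.025 m), then the turn, a rotation vector about the tool's x, y, z in units of 0.08 rad (1.0 is 0.08 rad), then the closure, from -1 (fully open) to 1 (shut). A call has 1 to 20 rows; each row shifts and turns the commanded pose from where the row before left it, along the tool's axes as they then stand; what a row does not reach is not made up. A row lasts 1/8 s, in which the tool goes at most 62.5 mm and 10.7 degrees, less where a joint would pass 70% of its speed; a pose out of reach is approached as far as the arm can. A call with a number of a shift or a turn outside -1 to 1 is refused whole. A call with a gripper value outside its range is refused whole. The fingers move at their own pace and stop on an object; "force" is the grip in N (left out, the last holds). Time passes only in rows, so rows that do not move let the fingers close. It gives the time, the measured TCP pose, the force, the opening and the grip force at its end, in the units of the state.
- ctrl.get_obs(): the state, without advancing time (a new reading comes with each control period).
- ctrl.snapshot(name): name is "scene" or "top" or "wrist"; returns a dict with "pixels" (420x560x3 uint8, blue, green, red), "fx", "fy", "cx", "cy" (pixels), "rvec" (rotation vector, rad) and "tvec" (3), from world to camera coordinates, as OpenCV has them. Camera axes: x right, y down, z forward; pixel columns grow to the right and rows downward; lengths in m; the calibration is good to about 2 mm. A picture is of the moment at which its call begins. There is no depth.
- ctrl.close_job(): hands the job in; it is judged then, once.
The state is a dict: "t": time; "joint_positions": joint angles; "dq": joint speeds; "tau": joint torques, N m; "tool_pos": TCP position; "tcp_rot": TCP orientation; "ft_force": force on the tool from outside, world axes, zero at the start; "torque": the same for the moment, N m; "finger_gap": opening from 0.0 (shut) to 1.0 (fully open); "grasp_force": force on a finger pad.
Only numpy, scipy, OpenCV 4.12 (cv2) and the standard library are available. Lean on these libraries where they do the work, as an engineer would, in place of code of your own. Each camera call takes 0.05 s, during which the arm holds its last target. There are 200 camera calls.

### The job

The board in the carrier's hinged frame lies with its bare side up: lift the frame by its tongue and turn it right over so that it lies flat with the component side up. Then roll the carrier along the track, under the test head, until it is fully home against the bay's stop with the stop's feeler pushed in; meet the stop gently. Keep the carrier on its rollers, leave the other things on the bench alone, and leave it all at rest.

Things in the scene. Friction and masses are not known exactly. Their poses are not given: they have to be found in the camera images.
- track: Straight fixed roller track, 620 long. Origin on the bench under its middle; +y runs along it to the test bay, +x away from the robot, z up. Steel rollers 20 diameter every 40 turn freely, tops at z 50. Two guide rails 8 thick at x -63 and +63, 60 high, 118 apart inside. The test bay stands over its +y end.
- mouth (a point): Middle of the lower front edge of the bay's grey test head, 140 above the bench; axes as the track's. Head: upright front face at y 0 here, 190 deep, 130 high, x -95 to 105. A leg on the robot's side (x -103 to -73, full depth, down to the bench) blocks the tongue of an unturned frame; another at the far corner (x 73 to 103, y 157 to 187).
- stop_zone (a point): Middle of the zone, under the head, where the stop's face can stand (68 above the bench, axes as the track's). The stop's rubber face, 90 wide, 26 high, looks to -y; it stands between y -15 and +15 here, differently each time, not measured: feel for it (it gives 2 mm per 10 N; a rise of about 5 N is plain; 30 N is too much).
- carrier: Cast aluminium carrier, loose on the rollers between the rails, about 0.65 kg, 110 wide (x), 140 long (y), walls 21 high. Origin at the centre of its underside, axes as the track's; its +y end (y 70) is the nose that meets the stop. A push plate 70 wide, 60 high, 8 thick stands at its -y end, outer face at y -70. The board frame is hinged on it about a line along y at x 0, z 26.
- push (a point): Point on the outer (-y) face of the carrier's push plate, midway across, 45 above the carrier's underside, axes as the carrier's. With the carrier home it is 25 before to 5 past the head's front face, so an upright gripper would hit the head: push with the tool leaning back about 45 degrees, fingers pointing ahead and down.
- nose (a point): Middle of the carrier's +y end face, 18 above its underside.
- frame (a joint): Angle of the board frame about its hinge (rad): 0 lying flat on the robot's side (-x) of the carrier with the bare side of the green board up, pi/2 upright, pi lying flat on the far (+x) side with the component side (red block and tin-plated relay) up. The frame is 53 by 108, 8 thick, 90 g, and falls to either side by its weight.
- tongue (a point): Grip point on the frame's steel tongue, 85 from the hinge line. The tongue is 50 long (53 to 103 from the hinge line), 16 wide along the track, 8 thick. It sticks out level past the rail on the robot's side at frame angle 0, and on the far side at pi. Turns with the frame.
- capacitor: Bystander: loose red ceramic capacitor block 60 x 40 x 30, origin under its middle.
- relay: Bystander: loose tin-plated relay 74 x 49 x 40, origin under its middle.
- plug: Bystander: loose brass banana plug 80 long, 18 high, origin under its middle.
- spare_board: Bystander: loose green circuit board 100 x 70, up to 14 high, origin under its middle.
- screwdriver: Bystander: loose screwdriver 180 long.
- solder_reel: Bystander: loose steel reel, 60 diameter, 45 high, origin under its middle.
- clip_stand: Bystander: loose aluminium base 80 x 50 x 22 with a bent bronze spring clip on it, 63 high in all, origin under its middle.
- bay: The fixed test bay: head, legs and stop together. Same origin and axes as the track.
- feeler (a joint): Travel (m) of the home switch in the stop: a soft sprung brass pin 14 diameter that sticks 6 out of the middle of the stop's face. 0 while free, about 0.006 when the carrier's nose rests on the stop's face. Too soft to be felt.
Things that resemble listed ones, but are neither listed nor needed, are in the scene too. What is shaped like the carrier but blue or brown is not meant.

How it is judged:
By the outcome, as a careful person would: the job done as asked, in the order asked, and still so for the second after the job is handed in, with the robot touching nothing.
It also fails if it takes over 69 s, if anything falls off the work surface, if the arm or the gripper's body presses on something with over 40 N, if the wrist force passes 120 N, or if a joint passes its speed limit or range.

## Working session

There is one attempt and no reset: what is moved stays moved. The work goes in short steps, Python scripts to look and compute and a tool call to move; the robot and the scene stay as the last step left them, time stands still between calls to the robot, and variables do not carry over. Pictures are saved under pics/ and viewed, at most 10 in all, crops included, and the job is handed in when it is done.

Besides the shell and the picture viewer there is one more tool, called after "Call:" as name([rows], argument=value, ...), one row to a line, values as JSON. jog_arm: Moves the arm, as the interface text tells. Shifts and turns lie within -1 to 1; 1 stands for 0.025 m of shift or 0.08 rad of turn. Its arguments: {"type":"object","properties":{"deltas":{"type":"array"},"force":{"type":"number"}},"required":["deltas"]}

```bash
mkdir -p pics; ls; python3 - <<'E'
from cell import ctrl
import cv2,numpy as np,pickle
d={}
for n in("scene","top"):
    s=ctrl.snapshot(n);d[n]=s;cv2.imwrite(f"pics/{n}0.png",cv2.resize(s["pixels"],(784,588),interpolation=cv2.INTER_CUBIC))
    R=cv2.Rodrigues(np.array(s["rvec"],float))[0];print(n,s["fx"],s["cx"],s["cy"],-R.T@np.array(s["tvec"]).ravel());print(R.round(3))
pickle.dump(d,open("d0.pkl","wb"))
E
```

```text
pics
scene 432.9945881371946 278.1708852361572 209.4587792785406 [0.82491287 0.41525424 1.07291334]
[[-0.895  0.446  0.016]
 [ 0.368  0.759 -0.537]
 [-0.252 -0.475 -0.843]]
top 487.70714867615794 281.89346604318524 212.4038889431727 [ 0.27643461 -0.12361548  1.31629055]
[[ 0.034 -0.999  0.003]
 [-0.974 -0.034 -0.226]
 [ 0.226  0.005 -0.974]]
```

View pics/scene0.png

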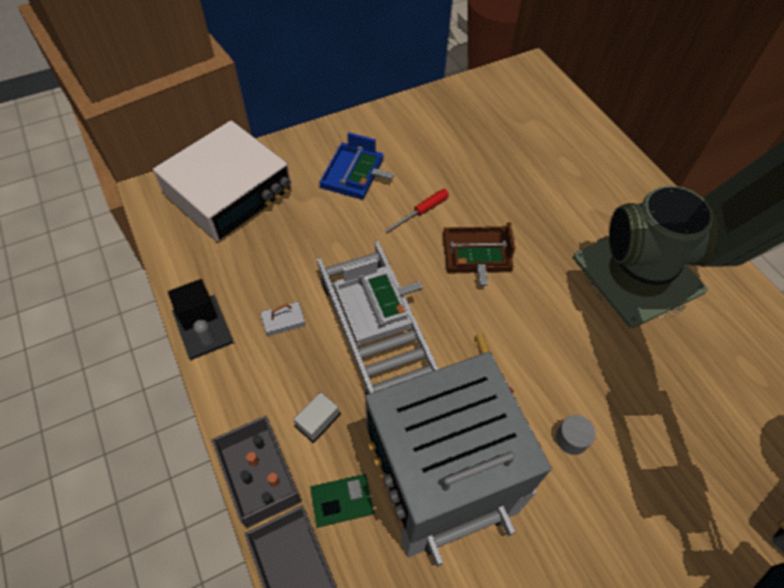

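View pics/top0.png

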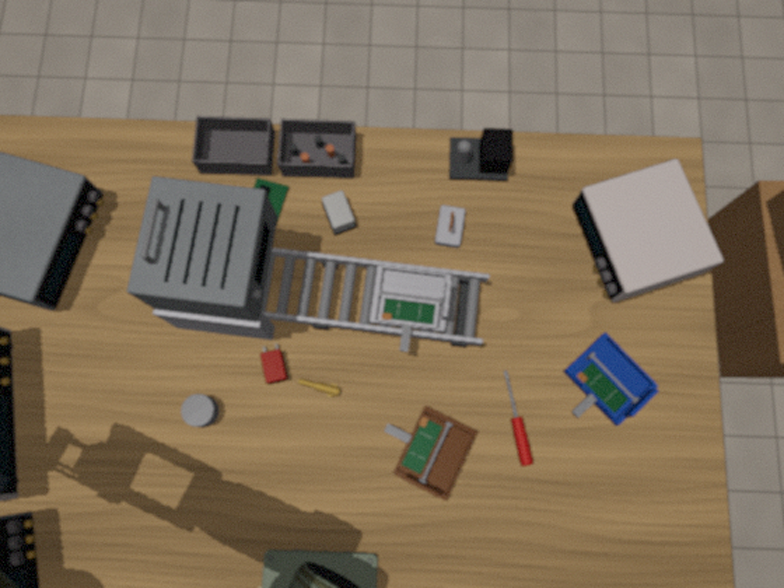

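The top view shows three carrier-like things: silver on the track (408,300), blue (610,380) and brown (435,452). The silver one on the roller track fits, because blue and brown are excluded. One enlarged crop will confirm it and give the measuring pixels.

```bash
cat > h.py <<'E'
import numpy as np,cv2,pickle
def cam(s):
    R=cv2.Rodrigues(np.array(s["rvec"],float))[0];t=np.array(s["tvec"],float).ravel();return R,t
def onz(s,u,v,z):
    R,t=cam(s);c=-R.T@t;d=R.T@np.array([(u-s["cx"])/s["fx"],(v-s["cy"])/s["fy"],1]);return c+d*(z-c[2])/d[2]
def proj(s,P):
    return cv2.projectPoints(np.array(P,float).reshape(-1,1,3),np.array(s["rvec"],float),np.array(s["tvec"],float),np.array([[s["fx"],0,s["cx"]],[0,s["fy"],s["cy"]],[0,0,1]]),None)[0].reshape(-1,2)
E
python3 - <<'E'
from h import *
d=pickle.load(open("d0.pkl","rb"))
a=d["top"]["pixels"][165:260,180:360];b=d["scene"]["pixels"][165:265,220:320]
a=cv2.resize(a,(792,418),interpolation=cv2.INTER_CUBIC);cv2.imwrite("pics/c_top.png",a)
# green board contours in both views
for n in d:
    s=d[n];h=cv2.cvtColor(s["pixels"],cv2.COLOR_BGR2HSV);m=cv2.inRange(h,(45,80,30),(85,255,255))
    for c in cv2.findContours(m,0,2)[0]:
        if cv2.contourArea(c)>60: r=cv2.minAreaRect(c);print(n,np.round(r[0],1),np.round(r[1],1),round(r[2],1),onz(s,*r[0],0.08).round(3))
E
```

```text
scene [243.3 357.1] [28.6 42. ] 76.6 [0.773 0.172 0.08 ]
scene [274.9 210.6] [29.2 12.5] 66.8 [ 0.538 -0.144  0.08 ]
scene [342.5 181.5] [ 9. 31.] 90.0 [ 0.322 -0.148  0.08 ]
scene [258.7 119.6] [ 9.8 21.9] 26.6 [ 0.435 -0.469  0.08 ]
top [300.9 318.1] [14.9 36.8] 25.3 [ 0.296 -0.174  0.08 ]
top [430.5 276.5] [35.4 12.7] 45.0 [ 0.41  -0.499  0.08 ]
top [291.7 221.8] [34.4 12.7] 7.4 [ 0.539 -0.144  0.08 ]
top [191.2 139.9] [22.5 21.2] 18.4 [0.755 0.133 0.08 ]
```

View pics/c_top.png

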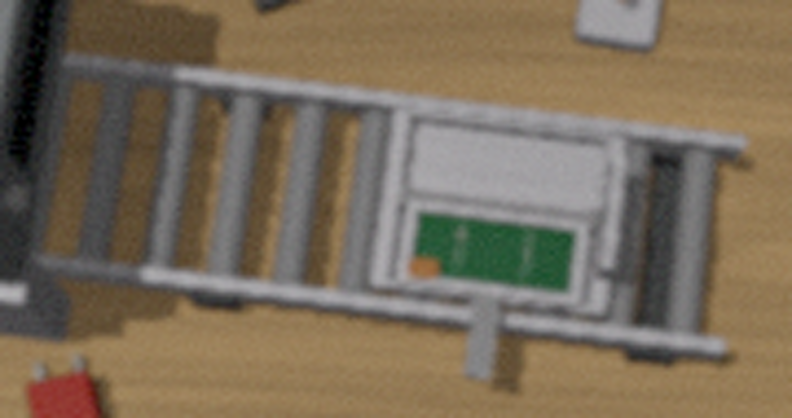

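The crop shows the silver carrier with the green board's bare side up, at crop (495,252). The tongue runs from (487,300) to (480,378), the rails from (175,73) to (745,145) and (145,275) to (722,348), and the push plate is near (618,220).

```bash
python3 - <<'E'
from h import *
d=pickle.load(open("d0.pkl","rb"));s=d["top"]
f=lambda u,v,z:onz(s,180+(u+.5)/4.4-.5,165+(v+.5)/4.4-.5,z)
A,B,C,D=f(175,73,.06),f(745,145,.06),f(145,275,.06),f(722,348,.06)
for n,p in zip("ABCD",(A,B,C,D)):print(n,p.round(4))
for p,q in((A,B),(C,D)):
    e=p-q;print("yaw",np.degrees(np.arctan2(-e[0],e[1])))
u=(A-B)+(C-D);u/=np.linalg.norm(u);n=np.array([u[1],-u[0],0]);print("u",u,"n",n,"sep",n@(A-C),"mid",n@(A+C)/2)
end=(B+D)/2;print("track end",end,"origin",end+.31*u)
for nm,p in dict(tip=f(480,378,.08),root=f(487,310,.08),nose=f(392,200,.071),tail=f(610,220,.071),pt=f(624,215,.11),board=f(495,252,.08)).items():
    print(nm,p.round(4),"along",((p-end)@u).round(4),"x",(n@p-n@(A+C)/2).round(4))
E
```

```text
A [0.6477 0.0531 0.06  ]
B [ 0.6143 -0.2945  0.06  ]
C [0.5217 0.0631 0.06  ]
D [ 0.4894 -0.2813  0.06  ]
yaw -5.486922505106389
yaw -5.352467656853699
u [0.09445618 0.99552902 0.        ] n [ 0.99552902 -0.09445618  0.        ] sep 0.12636066486852757 mid 0.5765924989581184
track end [ 0.55186568 -0.28790275  0.06      ] origin [0.5811471  0.02071125 0.06      ]
tip [ 0.4636 -0.1383  0.08  ] along 0.1406 x -0.102
root [ 0.5038 -0.1412  0.08  ] along 0.1415 x -0.0617
nose [ 0.5701 -0.0827  0.071 ] along 0.206 x -0.0012
tail [ 0.5624 -0.2128  0.071 ] along 0.0757 x 0.0034
pt [ 0.5567 -0.2181  0.11  ] along 0.07 x -0.0018
board [ 0.5387 -0.1448  0.08  ] along 0.1412 x -0.0267
```

```bash
python3 - <<'E'
from h import *
from cell import ctrl
d=pickle.load(open("d0.pkl","rb"));u=np.array([.09446,.99553,0]);n=np.array([.99553,-.09446,0]);O=np.array([.58115,.02071,0])
def T(p):p=p-O;return np.round([n@p,u@p,p[2]],4)
for nm,pts in dict(scene=[(368,408),(488,356),(549,466),(408,530)],top=[(152,178),(272,190),(262,303),(133,290)]).items():
    for q in pts: print(nm,q,T(onz(d[nm],q[0]/1.4,q[1]/1.4,.27)))
print("clip",[T(onz(d["top"],180+a/4.4,165+b/4.4,.022)) for a,b in((578,38),(655,48))])
o=ctrl.get_obs();print({k:np.round(v,4).tolist() for k,v in o.items()})
P=O-.085*n-.1695*u;print("tongue world",P, "hinge",O-.1695*u)
E
```

```text
scene (368, 408) [0.1062 0.1107 0.27  ]
scene (488, 356) [-0.0874  0.0969  0.27  ]
scene (549, 466) [-0.0917  0.273   0.27  ]
scene (408, 530) [0.1146 0.2811 0.27  ]
top (152, 178) [0.0991 0.2753 0.27  ]
top (272, 190) [0.1038 0.0771 0.27  ]
top (262, 303) [-0.0846  0.0608  0.27  ]
top (133, 290) [-0.09    0.2658  0.27  ]
clip [array([ 0.1284, -0.2048,  0.022 ]), array([ 0.1281, -0.2536,  0.022 ])]
{'t': 0.1, 'joint_positions': [65.6032, 18.3487, 89.6993, -0.0012, 72.046, -1.1472], 'dq': [-0.0631, -0.1239, -0.1233, -0.0121, 0.1166, 0.139], 'tau': [0.0018, -41.3324, -23.2511, 0.0731, 0.0421, -0.0001], 'tool_pos': [0.2268, 0.5279, 0.2212], 'tcp_rot': [[-0.9188, 0.3947, -0.0007], [0.3947, 0.9188, -0.0015], [0.0, -0.0016, -1.0]], 'ft_force': [0.5516, 0.154, -0.581], 'torque': [-0.0015, 0.0318, 0.0112], 'grasp_force': 0.0, 'finger_gap': 0.9996}
tongue world [ 0.48051898 -0.14000324  0.        ] hinge [ 0.56513903 -0.14803234  0.        ]
```

Call:
jog_arm([
  [[0,0,0],[0,0,-0.97],-1],
  [[0,0,0],[0,0,-0.97],-1],
  [[0,0,0],[0,0,-0.97],-1],
  [[0,0,0],[0,0,-0.98],-1],
  [[-0.3,-1,0],[0,0,0],-1],
  [[-0.3,-1,0],[0,0,0],-1],
  [[-0.3,-1,0],[0,0,0],-1],
  [[-0.3,-1,0],[0,0,0],-1],
  [[-0.3,-1,0],[0,0,0],-1],
  [[-0.3,-1,0],[0,0,0],-1],
  [[-0.3,-1,0],[0,0,0],-1],
  [[-0.3,-1,0],[0,0,0],-1],
  [[-0.3,-1,0],[0,0,0],-1],
  [[-0.3,-1,0],[0,0,0],-1],
  [[-0.3,-1,0],[0,0,0],-1],
  [[-0.3,-1,0],[0,0,0],-1],
  [[-0.3,-1,0],[0,0,0],-1],
  [[-0.3,-1,0],[0,0,0],-1],
  [[-0.3,-1,0],[0,0,0],-1],
  [[-0.3,-1,0],[0,0,0],-1],
], force=15)

```text
t: 2.6
tool_pos: [0.3085, 0.1179, 0.2217]
tcp_rot: [[-0.996, 0.094, -0.0], [0.094, 0.996, -0.0], [0.0, -0.0, -1.0]]
ft_force: [0.7, -1.2, 0.2]
finger_gap: 1.001
grasp_force: 0.0
```

Call:
jog_arm([
  [[-0.7,-0.96,0],[0,0,0],-1],
  [[-0.7,-0.96,0],[0,0,0],-1],
  [[-0.7,-0.96,0],[0,0,0],-1],
  [[-0.7,-0.96,0],[0,0,0],-1],
  [[-0.7,-0.96,0],[0,0,0],-1],
  [[-0.7,-0.96,0],[0,0,0],-1],
  [[-0.7,-0.96,0],[0,0,0],-1],
  [[-0.7,-0.96,0],[0,0,0],-1],
  [[-0.7,-0.96,0],[0,0,0],-1],
  [[-0.7,-0.96,0],[0,0,0],-1],
  [[0,0,0],[0,0,0],-1],
  [[0,0,0],[0,0,0],-1],
])

```text
t: 4.1
tool_pos: [0.4595, -0.1361, 0.2215]
tcp_rot: [[-0.996, 0.095, -0.001], [0.095, 0.996, 0.001], [0.001, 0.001, -1.0]]
ft_force: [-0.1, 0.5, 0.5]
finger_gap: 0.997
grasp_force: 0.0
```

```bash
python3 - <<'E'
from h import *
from cell import ctrl
s=ctrl.snapshot("wrist");pickle.dump(s,open("w1.pkl","wb"));cv2.imwrite("pics/w1.png",s["pixels"])
o=ctrl.get_obs();print({k:np.round(o[k],4).tolist() for k in("t","tool_pos","tcp_rot","ft_force","joint_positions")})
O=np.array([.58115,.02071,0]);u=np.array([.09446,.99553,0]);n=np.array([.99553,-.09446,0])
z=np.array([0,0,1])
for x in(-.053,-.085,-.103):print(x,proj(s,O+x*n-.1695*u+.08*z).round(1))
E
```

```text
{'t': 4.15, 'tool_pos': [0.4595, -0.1359, 0.2217], 'tcp_rot': [[-0.9956, 0.0941, -0.001], [0.0941, 0.9956, 0.0008], [0.0011, 0.0007, -1.0]], 'ft_force': [-0.3141, 0.0023, 0.5687], 'joint_positions': [-17.8688, 9.7027, 101.4966, 0.0255, 68.87, -102.4812]}
-0.053 [[277.2 255.7]]
-0.085 [[277.1 221.1]]
-0.103 [[277.1 200.8]]
```

View pics/w1.png

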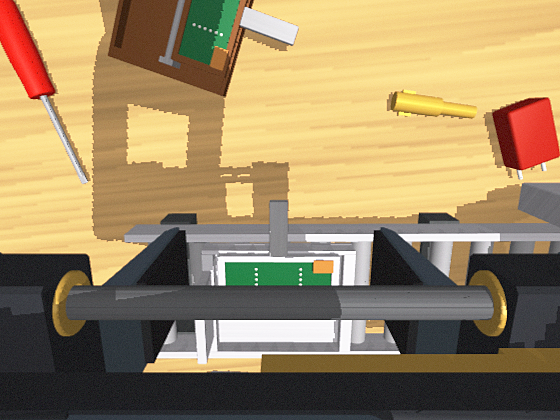

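The wrist view shows the tongue tip at (279,200), against a predicted (277,201), so the measurement holds. Next I descend onto the tongue and grip it.

Call:
jog_arm([
  [[-0.38,0,0.8],[0,0,0],-1],
  [[-0.38,0,0.8],[0,0,0],-1],
  [[0,0,0.8],[0,0,0],-1],
  [[0,0,0.8],[0,0,0],-1],
  [[0,0,0.8],[0,0,0],-1],
  [[0,0,0.8],[0,0,0],-1],
  [[0,0,0.6],[0,0,0],-1],
  [[0,0,0.5],[0,0,0],-1],
  [[0,0,0],[0,0,0],0.3],
  [[0,0,0],[0,0,0],0.5],
  [[0,0,0],[0,0,0],0.6],
  [[0,0,0],[0,0,0],0.8],
  [[0,0,0],[0,0,0],1],
  [[0,0,0],[0,0,0],1],
], force=12)

```text
t: 5.9
tool_pos: [0.4792, -0.1385, 0.0745]
tcp_rot: [[-0.996, 0.094, 0.0], [0.094, 0.996, 0.0], [-0.0, 0.0, -1.0]]
ft_force: [0.5, -0.9, 0.1]
finger_gap: 0.373
grasp_force: 0.0
```

Call:
jog_arm([
  [[0,0,0],[0,0,0],1],
  [[0,0,0],[0,0,0],1],
  [[0,0,0],[0,0,0],1],
  [[0,0,0],[0,0,0],1],
  [[0,0,0],[0,0,0],1],
])

```text
t: 6.52
tool_pos: [0.4791, -0.1385, 0.0744]
tcp_rot: [[-0.996, 0.095, -0.0], [0.095, 0.996, 0.0], [0.0, 0.0, -1.0]]
ft_force: [-0.6, -0.1, -0.6]
finger_gap: 0.177
grasp_force: 12.0
```

Call:
jog_arm([
  [[-0.011,0,-0.272],[0,0,0],1],
  [[-0.032,0,-0.27],[0,0,0],1],
  [[-0.053,0,-0.267],[0,0,0],1],
  [[-0.074,0,-0.262],[0,0,0],1],
  [[-0.094,0,-0.255],[0,0,0],1],
  [[-0.114,0,-0.247],[0,0,0],1],
  [[-0.133,0,-0.237],[0,0,0],1],
  [[-0.151,0,-0.226],[0,0,0],1],
  [[-0.168,0,-0.214],[0,0,0],1],
  [[-0.185,0,-0.2],[0,0,0],1],
])

```text
t: 7.78
tool_pos: [0.5045, -0.1409, 0.136]
tcp_rot: [[-0.996, 0.094, -0.0], [0.094, 0.996, 0.0], [0.0, 0.0, -1.0]]
ft_force: [-1.8, 0.5, -1.9]
finger_gap: 0.176
grasp_force: 12.0
```

Forces are small. I continue past upright.

Call:
jog_arm([
  [[-0.2,0,-0.185],[0,0,0],1],
  [[-0.214,0,-0.168],[0,0,0],1],
  [[-0.226,0,-0.151],[0,0,0],1],
  [[-0.237,0,-0.133],[0,0,0],1],
  [[-0.247,0,-0.114],[0,0,0],1],
  [[-0.255,0,-0.094],[0,0,0],1],
  [[-0.262,0,-0.074],[0,0,0],1],
  [[-0.267,0,-0.053],[0,0,0],1],
  [[-0.27,0,-0.032],[0,0,0],1],
  [[-0.272,0,-0.011],[0,0,0],1],
])

```text
t: 9.02
tool_pos: [0.5666, -0.1468, 0.1617]
tcp_rot: [[-0.996, 0.094, 0.002], [0.094, 0.996, -0.0], [-0.002, -0.0, -1.0]]
ft_force: [-2.2, 0.7, 5.7]
finger_gap: 0.177
grasp_force: 12.0
```

```bash
python3 - <<'E'
from h import *
from cell import ctrl
s=ctrl.snapshot("scene");cv2.imwrite("pics/s1.png",cv2.resize(s["pixels"][140:290,200:400],(800,600),interpolation=cv2.INTER_CUBIC))
o=ctrl.get_obs();print({k:np.round(o[k],4).tolist() for k in("t","tool_pos","ft_force","torque","finger_gap","joint_positions")})
E
```

```text
{'t': 9.075, 'tool_pos': [0.5676, -0.147, 0.1617], 'ft_force': [0.4908, 0.2426, 4.9583], 'torque': [0.0635, 0.3725, 0.0209], 'finger_gap': 0.172, 'joint_positions': [-15.6544, 21.695, 93.5811, 0.0253, 64.5317, -100.2464]}
```

View pics/s1.png

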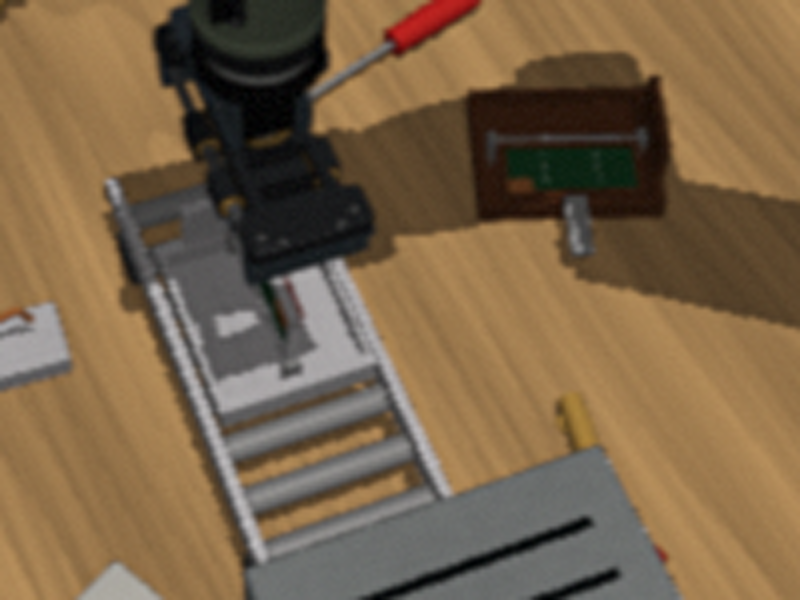

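The crop shows the frame held upright at (285,310), with the carrier still on its rollers. I continue over to the far side.

Call:
jog_arm([
  [[-0.272,0,-0.02],[0,0,0],1],
  [[-0.27,0,0.02],[0,0,0],1],
  [[-0.267,0,0.053],[0,0,0],1],
  [[-0.262,0,0.074],[0,0,0],1],
  [[-0.255,0,0.094],[0,0,0],1],
  [[-0.247,0,0.114],[0,0,0],1],
  [[-0.237,0,0.133],[0,0,0],1],
  [[-0.226,0,0.151],[0,0,0],1],
  [[-0.214,0,0.168],[0,0,0],1],
  [[-0.2,0,0.185],[0,0,0],1],
])

```text
t: 10.32
tool_pos: [0.6292, -0.1529, 0.1376]
tcp_rot: [[-0.995, 0.095, 0.006], [0.095, 0.996, -0.001], [-0.006, -0.0, -1.0]]
ft_force: [2.3, -1.1, 4.9]
finger_gap: 0.172
grasp_force: 12.0
```

Call:
jog_arm([
  [[-0.185,0,0.2],[0,0,0],1],
  [[-0.168,0,0.214],[0,0,0],1],
  [[-0.151,0,0.226],[0,0,0],1],
  [[-0.133,0,0.237],[0,0,0],1],
  [[-0.114,0,0.247],[0,0,0],1],
  [[-0.094,0,0.255],[0,0,0],1],
  [[-0.06,0,0.262],[0,0,0],1],
  [[-0.04,0,0.267],[0,0,0],1],
  [[-0.02,0,0.2],[0,0,0],1],
  [[0,0,0.1],[0,0,0],1],
])

```text
t: 11.58
tool_pos: [0.652, -0.1548, 0.081]
tcp_rot: [[-0.996, 0.094, 0.003], [0.094, 0.996, -0.0], [-0.003, 0.0, -1.0]]
ft_force: [5.1, -1.0, 2.6]
finger_gap: 0.171
grasp_force: 12.0
```

Call:
jog_arm([
  [[0.02,0,0.1],[0,0,0],1],
  [[0.02,0,0.08],[0,0,0],1],
  [[0,0,0.06],[0,0,0],1],
  [[0,0,0],[0,0,0],1],
])

```text
t: 12.08
tool_pos: [0.6508, -0.1546, 0.0756]
tcp_rot: [[-0.996, 0.094, 0.003], [0.094, 0.996, -0.0], [-0.003, 0.0, -1.0]]
ft_force: [6.4, -0.9, 0.3]
finger_gap: 0.175
grasp_force: 12.0
```

Call:
jog_arm([
  [[0,0,0],[0,0,0],0.5],
  [[0,0,0],[0,0,0],0.3],
  [[0,0,0],[0,0,0],0],
  [[0,0,0],[0,0,0],-0.2],
  [[0,0,0],[0,0,0],-0.3],
  [[0,0,-0.5],[0,0,0],-0.3],
  [[0,0,-1],[0,0,0],-0.3],
  [[0,0,-1],[0,0,0],-0.3],
  [[0,0,-1],[0,0,0],-0.3],
  [[0,0,-1],[0,0,0],-0.3],
  [[0,0,-1],[0,0,0.98],0],
  [[0,0,-0.5],[0,0,0.98],0.5],
  [[0,0,0],[0,0,0.98],1],
  [[0,0,0],[0,0,0.98],1],
  [[0,0,0],[0,0,0.98],1],
  [[0,0,0],[0,0,0.98],1],
  [[0,0,0],[0,0,0.98],1],
  [[0,0,0],[0,0,0.98],1],
  [[0,0,0],[0,0,0.98],1],
  [[0,0,0],[0,0,0.98],1],
])

```text
t: 14.58
tool_pos: [0.6494, -0.1546, 0.2267]
tcp_rot: [[-0.636, 0.771, 0.001], [0.771, 0.636, -0.0], [-0.001, 0.001, -1.0]]
ft_force: [-0.6, -0.5, -0.5]
finger_gap: 0.004
grasp_force: 0.0
```

Call:
jog_arm([
  [[0,0,0],[0,0,0.98],1],
  [[0,0,0],[0,0,0.98],1],
  [[0,0,0],[0,0,0.98],1],
  [[0,0,0],[0,0,0.98],1],
  [[0,0,0],[0,0,0.98],1],
  [[0,0,0],[0,0,0.98],1],
  [[0,0,0],[0,0,0.98],1],
  [[0,0,0],[0,0,0.98],1],
  [[0,0,0],[0,0,0.98],1],
  [[0,0,0],[0,0,0.98],1],
  [[-0.9,-0.5,0],[0,0,0],1],
  [[-0.9,-0.5,0],[0,0,0],1],
  [[-0.9,-0.5,0],[0,0,0],1],
  [[-0.9,-0.5,0],[0,0,0],1],
  [[-0.9,-0.5,0],[0,0,0],1],
  [[-0.9,-0.5,0],[0,0,0],1],
  [[-0.9,-0.5,0],[0,0,0],1],
])

```text
t: 16.7
tool_pos: [0.5461, -0.3052, 0.2263]
tcp_rot: [[0.091, 0.996, 0.0], [0.996, -0.091, -0.001], [-0.001, 0.0, -1.0]]
ft_force: [-0.9, -0.9, 0.3]
finger_gap: 0.001
grasp_force: 0.0
```

```bash
python3 - <<'E'
from h import *
from cell import ctrl
s=ctrl.snapshot("top");pickle.dump(s,open("t2.pkl","wb"));cv2.imwrite("pics/t2.png",cv2.resize(s["pixels"][150:270,180:360],(792,528),interpolation=cv2.INTER_CUBIC))
o=ctrl.get_obs();print({k:np.round(o[k],4).tolist() for k in("t","tool_pos","tcp_rot","ft_force","joint_positions")})
E
```

```text
{'t': 16.75, 'tool_pos': [0.5443, -0.3078, 0.2263], 'tcp_rot': [[0.0934, 0.9956, -0.0017], [0.9956, -0.0934, -0.0031], [-0.0033, -0.0014, -1.0]], 'ft_force': [-1.3636, -1.4015, -0.2669], 'joint_positions': [-30.44, 22.7454, 82.2274, -0.2102, 75.0186, -25.0291]}
```

View pics/t2.png

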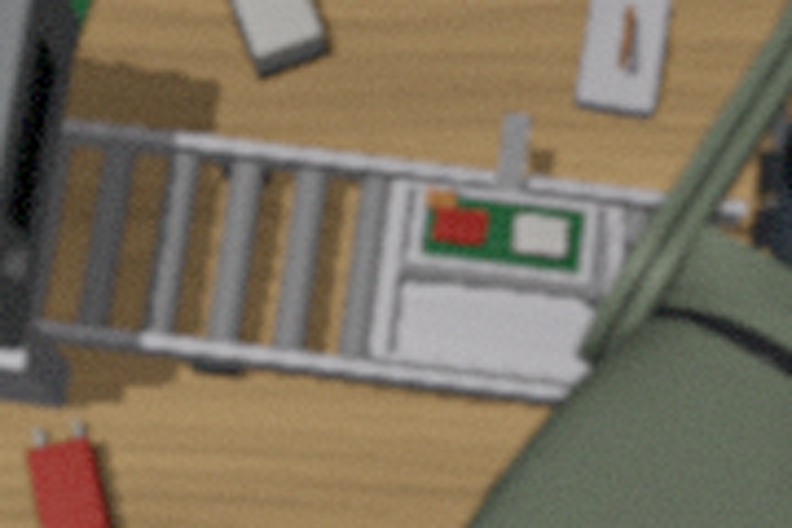

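The crop shows the frame lying flat on the far side with the red block (460,225) and tin relay (540,235) up, the tongue at (512,150), and the carrier's nose still near (388,270). Next I tilt the tool and come down behind the push plate.

Call:
jog_arm([
  [[0,0,0],[0,0.98,0],1],
  [[0,0,0],[0,0.98,0],1],
  [[0,0,0],[0,0.98,0],1],
  [[0,0,0],[0,0.98,0],1],
  [[0,0,0],[0,0.98,0],1],
  [[0,0,0],[0,0.98,0],1],
  [[0,0,0],[0,0.98,0],1],
  [[0,0,0],[0,0.98,0],1],
  [[0,0,0],[0,0.98,0],1],
  [[0,0,0],[0,0.98,0],1],
  [[0,0,0],[0,0,0],1],
])

```text
t: 18.12
tool_pos: [0.5468, -0.3048, 0.2244]
tcp_rot: [[0.067, 0.996, 0.065], [0.705, -0.093, 0.703], [0.706, -0.001, -0.708]]
ft_force: [0.2, -0.2, -0.3]
finger_gap: 0.004
grasp_force: 0.0
```

Call:
jog_arm([
  [[-0.475,0.02,0.475],[0,0,0],1],
  [[-0.475,0.02,0.475],[0,0,0],1],
  [[-0.475,0.02,0.475],[0,0,0],1],
  [[-0.475,0.02,0.475],[0,0,0],1],
  [[-0.475,0.02,0.475],[0,0,0],1],
  [[-0.475,0.02,0.475],[0,0,0],1],
  [[-0.475,0.02,0.475],[0,0,0],1],
  [[-0.475,0,0.475],[0,0,0],1],
  [[0.35,0,0.35],[0,0,0],1],
  [[0.35,0,0.35],[0,0,0],1],
  [[0.35,0,0.35],[0,0,0],1],
  [[0.2,0,0.2],[0,0,0],1],
  [[0,0,0],[0,0,0],1],
])

```text
t: 19.75
tool_pos: [0.5555, -0.2593, 0.0916]
tcp_rot: [[0.064, 0.996, 0.064], [0.705, -0.091, 0.703], [0.706, 0.001, -0.708]]
ft_force: [0.5, 0.2, 0.5]
finger_gap: 0.006
grasp_force: 0.0
```

```bash
cat > tr.py <<'E'
from h import *
from cell import ctrl
O=np.array([.58115,.02071,0]);u=np.array([.09446,.99553,0]);n=np.array([.99553,-.09446,0])
def st():
    o=ctrl.get_obs();p=np.array(o["tool_pos"])-O;f=np.array(o["ft_force"]);print("t",round(o["t"],2),"n,u,z",np.round([n@p,u@p,p[2]],4),"f n,u,z",np.round([n@f,u@f,f[2]],2),"j",np.round(o["joint_positions"],1));return o
E
python3 - <<'E'
from tr import *
st()
s=ctrl.snapshot("wrist");cv2.imwrite("pics/w3.png",s["pixels"])
E
```

```text
t 19.75 n,u,z [ 0.0009 -0.2812  0.0916] f n,u,z [0.49 0.26 0.53] j [-43.4  41.9  82.6  33.7  87.6 -49.6]
```

View pics/w3.png

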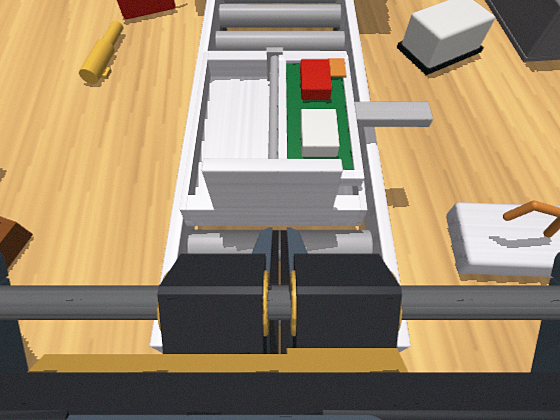

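The wrist view shows the closed fingers centred behind the push plate (270,185), with the carrier straight between the rails. I make contact slowly and start rolling.

Call:
jog_arm([
  [[0.085,0,0.085],[0,0,0],1],
  [[0.085,0,0.085],[0,0,0],1],
  [[0.085,0,0.085],[0,0,0],1],
  [[0.085,0,0.085],[0,0,0],1],
  [[0.085,0,0.085],[0,0,0],1],
  [[0.085,0,0.085],[0,0,0],1],
  [[0.085,0,0.085],[0,0,0],1],
  [[0.085,0,0.085],[0,0,0],1],
  [[0.085,0,0.085],[0,0,0],1],
  [[0.1,0,0.1],[0,0,0],1],
  [[0.12,0,0.12],[0,0,0],1],
  [[0.14,0,0.14],[0,0,0],1],
  [[0.16,0,0.16],[0,0,0],1],
  [[0.17,0,0.17],[0,0,0],1],
  [[0.17,0,0.17],[0,0,0],1],
  [[0.17,0,0.17],[0,0,0],1],
  [[0.17,0,0.17],[0,0,0],1],
  [[0.17,0,0.17],[0,0,0],1],
  [[0.17,0,0.17],[0,0,0],1],
  [[0.17,0,0.17],[0,0,0],1],
])

```text
t: 22.3
tool_pos: [0.5634, -0.1724, 0.091]
tcp_rot: [[0.065, 0.996, 0.065], [0.705, -0.092, 0.703], [0.706, 0.0, -0.708]]
ft_force: [0.6, -0.7, -0.4]
finger_gap: 0.003
grasp_force: 0.5
```

```bash
python3 - <<'E'
from tr import *
st()
E
```

```text
t 22.3 n,u,z [ 0.0005 -0.1939  0.091 ] f n,u,z [ 0.67 -0.69 -0.43] j [-37.6  38.3  90.6  37.1  81.3 -48.3]
```

Call:
jog_arm([
  [[0.17,0,0.17],[0,0,0],1],
  [[0.17,0,0.17],[0,0,0],1],
  [[0.17,0,0.17],[0,0,0],1],
  [[0.17,0,0.17],[0,0,0],1],
  [[0.17,0,0.17],[0,0,0],1],
  [[0.17,0,0.17],[0,0,0],1],
  [[0.17,0,0.17],[0,0,0],1],
  [[0.17,0,0.17],[0,0,0],1],
  [[0.17,0,0.17],[0,0,0],1],
  [[0.17,0,0.17],[0,0,0],1],
  [[0.17,0,0.17],[0,0,0],1],
  [[0.17,0,0.17],[0,0,0],1],
  [[0.17,0,0.17],[0,0,0],1],
  [[0.17,0,0.17],[0,0,0],1],
  [[0.16,0,0.16],[0,0,0],1],
  [[0.15,0,0.15],[0,0,0],1],
  [[0.14,0,0.14],[0,0,0],1],
  [[0.13,0,0.13],[0,0,0],1],
  [[0.12,0,0.12],[0,0,0],1],
  [[0.11,0,0.11],[0,0,0],1],
])

```text
t: 24.8
tool_pos: [0.5737, -0.0603, 0.0909]
tcp_rot: [[0.065, 0.996, 0.065], [0.705, -0.092, 0.703], [0.706, 0.0, -0.708]]
ft_force: [0.3, -0.8, 0.0]
finger_gap: 0.006
grasp_force: 0.4
```

```bash
python3 - <<'E'
from tr import *
st()
s=ctrl.snapshot("wrist");cv2.imwrite("pics/w4.png",s["pixels"])
s=ctrl.snapshot("scene");pickle.dump(s,open("s4.pkl","wb"))
E
```

```text
t 24.8 n,u,z [ 0.0002 -0.0813  0.0909] f n,u,z [ 0.38 -0.81  0.03] j [-28.8  34.7  98.4  42.4  73.8 -45.9]
```

View pics/w4.png

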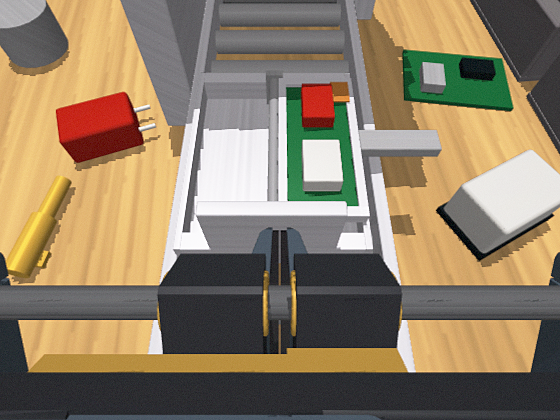

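The wrist view shows the carrier in contact with the fingers at (278,235). The tongue (400,145) clears the relay and spare board, and the leg is at (165,60). I slow down from here.

Call:
jog_arm([
  [[0.1,0,0.1],[0,0,0],1],
  [[0.1,0,0.1],[0,0,0],1],
  [[0.1,0,0.1],[0,0,0],1],
  [[0.1,0,0.1],[0,0,0],1],
  [[0.1,0,0.1],[0,0,0],1],
  [[0.1,0,0.1],[0,0,0],1],
  [[0.09,0,0.09],[0,0,0],1],
  [[0.09,0,0.09],[0,0,0],1],
  [[0.09,0,0.09],[0,0,0],1],
  [[0.09,0,0.09],[0,0,0],1],
  [[0.08,0,0.08],[0,0,0],1],
  [[0.08,0,0.08],[0,0,0],1],
  [[0.08,0,0.08],[0,0,0],1],
  [[0.08,0,0.08],[0,0,0],1],
  [[0.07,0,0.07],[0,0,0],1],
  [[0.07,0,0.07],[0,0,0],1],
  [[0.07,0,0.07],[0,0,0],1],
  [[0.07,0,0.07],[0,0,0],1],
  [[0.07,0,0.07],[0,0,0],1],
  [[0.07,0,0.07],[0,0,0],1],
])

```text
t: 27.4
tool_pos: [0.5792, -0.0004, 0.0908]
tcp_rot: [[0.065, 0.996, 0.065], [0.705, -0.092, 0.703], [0.706, 0.0, -0.708]]
ft_force: [-0.3, -1.2, 0.2]
finger_gap: 0.006
grasp_force: 0.3
```

Call:
jog_arm([
  [[0.06,0,0.06],[0,0,0],1],
  [[0.06,0,0.06],[0,0,0],1],
  [[0.06,0,0.06],[0,0,0],1],
  [[0.06,0,0.06],[0,0,0],1],
  [[0.06,0,0.06],[0,0,0],1],
  [[0.05,0,0.05],[0,0,0],1],
  [[0.05,0,0.05],[0,0,0],1],
  [[0.05,0,0.05],[0,0,0],1],
  [[0.05,0,0.05],[0,0,0],1],
  [[0.05,0,0.05],[0,0,0],1],
  [[0.05,0,0.05],[0,0,0],1],
  [[0.05,0,0.05],[0,0,0],1],
  [[0.04,0,0.04],[0,0,0],1],
  [[0.04,0,0.04],[0,0,0],1],
  [[0.04,0,0.04],[0,0,0],1],
  [[0.04,0,0.04],[0,0,0],1],
  [[0.04,0,0.04],[0,0,0],1],
  [[0.04,0,0.04],[0,0,0],1],
])

```text
t: 29.65
tool_pos: [0.5821, 0.0308, 0.0907]
tcp_rot: [[0.065, 0.996, 0.065], [0.705, -0.092, 0.703], [0.706, 0.0, -0.708]]
ft_force: [-0.2, -0.9, -0.4]
finger_gap: 0.006
grasp_force: 0.4
```

```bash
python3 - <<'E'
from tr import *
st()
E
```

```text
t 29.65 n,u,z [-0.      0.0101  0.0907] f n,u,z [-0.13 -0.91 -0.44] j [-20.7  32.8 102.6  47.2  68.1 -43.2]
```

Call:
jog_arm([
  [[0.04,0,0.04],[0,0,0],1],
  [[0.04,0,0.04],[0,0,0],1],
  [[0.04,0,0.04],[0,0,0],1],
  [[0.035,0,0.035],[0,0,0],1],
  [[0.035,0,0.035],[0,0,0],1],
  [[0.035,0,0.035],[0,0,0],1],
  [[0.03,0,0.03],[0,0,0],1],
  [[0.03,0,0.03],[0,0,0],1],
  [[0.03,0,0.03],[0,0,0],1],
  [[0.03,0,0.03],[0,0,0],1],
])

```text
t: 30.9
tool_pos: [0.5832, 0.0429, 0.0907]
tcp_rot: [[0.065, 0.996, 0.065], [0.705, -0.092, 0.703], [0.706, 0.0, -0.708]]
ft_force: [-0.4, -0.1, -0.2]
finger_gap: 0.005
grasp_force: 0.3
```

Call:
jog_arm([
  [[0.03,0,0.03],[0,0,0],1],
  [[0.03,0,0.03],[0,0,0],1],
  [[0.03,0,0.03],[0,0,0],1],
  [[0.03,0,0.03],[0,0,0],1],
  [[0.03,0,0.03],[0,0,0],1],
])

```text
t: 31.52
tool_pos: [0.5837, 0.0482, 0.0907]
tcp_rot: [[0.065, 0.996, 0.065], [0.705, -0.092, 0.703], [0.706, 0.0, -0.708]]
ft_force: [0.3, -1.5, 0.5]
finger_gap: 0.001
grasp_force: 0.3
```

Call:
jog_arm([
  [[0.03,0,0.03],[0,0,0],1],
  [[0.03,0,0.03],[0,0,0],1],
  [[0.03,0,0.03],[0,0,0],1],
  [[0.03,0,0.03],[0,0,0],1],
  [[0.03,0,0.03],[0,0,0],1],
])

```text
t: 32.15
tool_pos: [0.5842, 0.0535, 0.0907]
tcp_rot: [[0.065, 0.996, 0.065], [0.705, -0.092, 0.703], [0.706, -0.0, -0.708]]
ft_force: [-0.3, 0.1, 0.0]
finger_gap: 0.002
grasp_force: 0.3
```

Call:
jog_arm([
  [[0.03,0,0.03],[0,0,0],1],
  [[0.03,0,0.03],[0,0,0],1],
  [[0.03,0,0.03],[0,0,0],1],
  [[0.03,0,0.03],[0,0,0],1],
])

```text
t: 32.65
tool_pos: [0.5846, 0.0577, 0.0907]
tcp_rot: [[0.065, 0.996, 0.065], [0.705, -0.092, 0.703], [0.706, 0.0, -0.708]]
ft_force: [0.1, -1.0, 0.1]
finger_gap: 0.004
grasp_force: 0.4
```

Call:
jog_arm([
  [[0.03,0,0.03],[0,0,0],1],
  [[0.03,0,0.03],[0,0,0],1],
  [[0.03,0,0.03],[0,0,0],1],
  [[0.03,0,0.03],[0,0,0],1],
])

```text
t: 33.15
tool_pos: [0.585, 0.0619, 0.0907]
tcp_rot: [[0.065, 0.996, 0.065], [0.705, -0.092, 0.703], [0.706, 0.0, -0.708]]
ft_force: [-1.2, -0.5, 0.7]
finger_gap: 0.008
grasp_force: 0.4
```

```bash
python3 - <<'E'
from tr import *
st()
s=ctrl.snapshot("wrist");cv2.imwrite("pics/w5.png",s["pixels"]);pickle.dump(s,open("w5.pkl","wb"))
E
```

```text
t 33.15 n,u,z [-0.0001  0.0414  0.0907] f n,u,z [-1.12 -0.58  0.66] j [-17.8  32.4 103.6  48.9  66.2 -42.2]
```

View pics/w5.png

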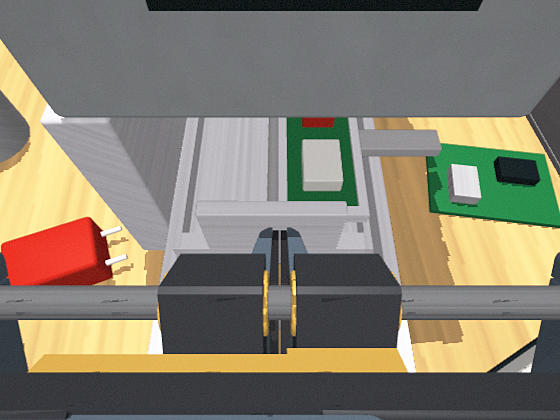

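The head's lower front edge is at row 117, from (60,117) to (520,117). The carrier is squarely under it with its push plate at (275,210). I'll cast that edge onto z=0.14 to bound the remaining travel.

```bash
python3 - <<'E'
from tr import *
s=pickle.load(open("w5.pkl","rb"))
for q in((60,117),(280,117),(525,117)):
    p=onz(s,*q,.14)-O;print("head edge n,u",(n@p).round(4),(u@p).round(4))
for q in((197,203),(275,203),(345,203)):
    p=onz(s,*q,.11)-O;print("plate top edge",(n@p).round(4),(u@p).round(4))
E
```

```text
head edge n,u -0.094 0.0904
head edge n,u 0.0 0.0906
head edge n,u 0.1047 0.0908
plate top edge -0.0384 0.0655
plate top edge -0.0022 0.0655
plate top edge 0.0303 0.0656
```

Call:
jog_arm([
  [[0.03,0,0.03],[0,0,0],1],
  [[0.03,0,0.03],[0,0,0],1],
  [[0.03,0,0.03],[0,0,0],1],
  [[0.03,0,0.03],[0,0,0],1],
])

```text
t: 33.7
tool_pos: [0.5853, 0.0662, 0.0907]
tcp_rot: [[0.065, 0.996, 0.065], [0.705, -0.092, 0.703], [0.706, 0.0, -0.708]]
ft_force: [0.2, -1.1, 0.6]
finger_gap: 0.007
grasp_force: 0.4
```

Call:
jog_arm([
  [[0.03,0,0.03],[0,0,0],1],
  [[0.03,0,0.03],[0,0,0],1],
  [[0.03,0,0.03],[0,0,0],1],
  [[0.03,0,0.03],[0,0,0],1],
])

```text
t: 34.2
tool_pos: [0.5857, 0.0704, 0.0907]
tcp_rot: [[0.065, 0.996, 0.065], [0.705, -0.092, 0.703], [0.706, 0.0, -0.708]]
ft_force: [-0.3, -0.1, 0.4]
finger_gap: 0.007
grasp_force: 0.4
```

Call:
jog_arm([
  [[0.03,0,0.03],[0,0,0],1],
  [[0.03,0,0.03],[0,0,0],1],
  [[0.03,0,0.03],[0,0,0],1],
])

```text
t: 34.58
tool_pos: [0.586, 0.0735, 0.0907]
tcp_rot: [[0.065, 0.996, 0.065], [0.705, -0.092, 0.703], [0.706, 0.0, -0.708]]
ft_force: [0.2, -0.9, 0.1]
finger_gap: 0.006
grasp_force: 0.4
```

Call:
jog_arm([
  [[0.03,0,0.03],[0,0,0],1],
  [[0.03,0,0.03],[0,0,0],1],
  [[0.03,0,0.03],[0,0,0],1],
])

```text
t: 34.95
tool_pos: [0.5864, 0.0761, 0.0906]
tcp_rot: [[0.065, 0.996, 0.065], [0.706, -0.092, 0.702], [0.705, 0.001, -0.709]]
ft_force: [-2.3, -6.1, 1.5]
finger_gap: 0.005
grasp_force: 2.8
```

A rise of about 6 N: the nose is on the stop. I hold briefly.

Call:
jog_arm([
  [[0,0,0],[0,0,0],1],
  [[0,0,0],[0,0,0],1],
  [[0,0,0],[0,0,0],1],
])

```text
t: 35.33
tool_pos: [0.5863, 0.0762, 0.0906]
tcp_rot: [[0.065, 0.996, 0.065], [0.706, -0.092, 0.703], [0.706, 0.0, -0.709]]
ft_force: [-1.0, -4.8, 1.9]
finger_gap: 0.006
grasp_force: 2.6
```

```bash
python3 - <<'E'
from tr import *
st()
s=ctrl.snapshot("wrist");pickle.dump(s,open("w6.pkl","wb"))
E
```

```text
t 35.33 n,u,z [-0.0001  0.0557  0.0906] f n,u,z [-0.52 -4.9   1.9 ] j [-16.4  32.2 104.   49.6  65.3 -41.7]
```

Steady at 5 N and in the expected range. I back off slowly so the rubber unloads gently, then clear.

Call:
jog_arm([
  [[-0.005,0,-0.005],[0,0,0],1],
  [[-0.005,0,-0.005],[0,0,0],1],
  [[-0.005,0,-0.005],[0,0,0],1],
  [[-0.005,0,-0.005],[0,0,0],1],
  [[-0.005,0,-0.005],[0,0,0],1],
  [[-0.005,0,-0.005],[0,0,0],1],
  [[-0.005,0,-0.005],[0,0,0],1],
  [[-0.005,0,-0.005],[0,0,0],1],
  [[-0.005,0,-0.005],[0,0,0],1],
  [[-0.005,0,-0.005],[0,0,0],1],
  [[-0.005,0,-0.005],[0,0,0],1],
  [[-0.01,0,-0.01],[0,0,0],1],
  [[-0.02,0,-0.02],[0,0,0],1],
  [[-0.03,0,-0.03],[0,0,0],1],
  [[-0.05,0,-0.05],[0,0,0],1],
  [[-0.1,0,-0.1],[0,0,0],1],
  [[-0.2,0,-0.2],[0,0,0],1],
  [[-0.2,0,-0.2],[0,0,0],1],
  [[-0.2,0,-0.2],[0,0,0],1],
])

```text
t: 37.75
tool_pos: [0.5835, 0.0455, 0.0907]
tcp_rot: [[0.065, 0.996, 0.065], [0.705, -0.092, 0.703], [0.706, 0.0, -0.708]]
ft_force: [0.7, 0.2, -0.4]
finger_gap: 0.007
grasp_force: 0.0
```

Call:
jog_arm([
  [[-0.2,0,-0.2],[0,0,0],1],
  [[-0.2,0,-0.2],[0,0,0],1],
  [[0,0,0],[0,0,0],1],
  [[0,0,0],[0,0,0],1],
])

```text
t: 38.25
tool_pos: [0.5822, 0.0322, 0.0908]
tcp_rot: [[0.065, 0.996, 0.065], [0.705, -0.092, 0.703], [0.706, -0.0, -0.708]]
ft_force: [-0.8, -0.7, 0.3]
finger_gap: 0.005
grasp_force: 0.0
```

```bash
python3 - <<'E'
from tr import *
st()
a=pickle.load(open("w6.pkl","rb"));s=ctrl.snapshot("wrist");pickle.dump(s,open("w7.pkl","wb"));cv2.imwrite("pics/w7.png",np.vstack([a["pixels"][100:320],s["pixels"][100:320]]))
E
```

```text
t 38.25 n,u,z [-0.0001  0.0115  0.0908] f n,u,z [-0.75 -0.76  0.31] j [-20.6  32.8 102.7  47.3  68.  -43.2]
```

View pics/w7.png

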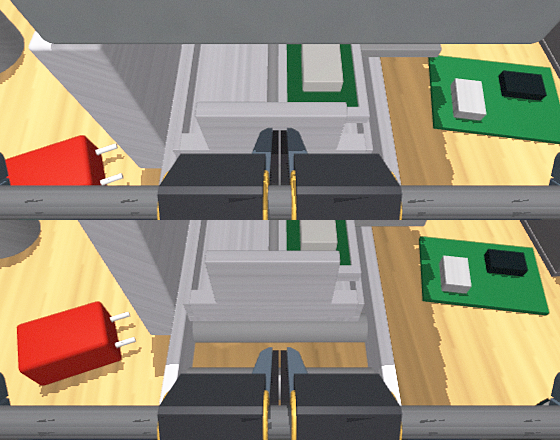

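```bash
python3 - <<'E'
from tr import *
st()
s2=ctrl.snapshot("wrist")
for nm,s,r in(("w6",pickle.load(open("w6.pkl","rb")),(190,230)),("w7",pickle.load(open("w7.pkl","rb")),(115,165)),("now",s2,(115,165))):
    g=s["pixels"][:,215:255].mean((1,2));d=np.diff(g);i=np.argsort(-abs(d[r[0]:r[1]]))[:5]+r[0];i.sort()
    print(nm,[(int(k),round(d[k],1),round(float(u@(onz(s,235,k+.5,.11)-O)),4)) for k in i])
E
```

```text
t 38.3 n,u,z [-0.0001  0.0116  0.0908] f n,u,z [0.25 1.27 0.37] j [-20.6  32.8 102.7  47.3  68.  -43.2]
w6 [(200, np.float64(-16.5), 0.0811), (202, np.float64(13.5), 0.08), (214, np.float64(8.4), 0.0737), (215, np.float64(-11.8), 0.0732), (216, np.float64(-23.2), 0.0727)]
w7 [(129, np.float64(-23.9), 0.0802), (130, np.float64(15.3), 0.0795), (140, np.float64(14.1), 0.0728), (141, np.float64(-31.1), 0.0721), (142, np.float64(-11.1), 0.0715)]
now [(129, np.float64(-30.6), 0.0803), (130, np.float64(26.2), 0.0796), (140, np.float64(15.2), 0.0729), (141, np.float64(-21.5), 0.0722), (142, np.float64(-18.8), 0.0716)]
```

Call:
jog_arm([
  [[0,0,0],[0,0,0],1],
  [[0,0,0],[0,0,0],1],
  [[0,0,0],[0,0,0],1],
  [[0,0,0],[0,0,0],1],
  [[0,0,0],[0,0,0],1],
  [[0,0,0],[0,0,0],1],
  [[0,0,0],[0,0,0],1],
  [[0,0,0],[0,0,0],1],
])

```text
t: 39.35
tool_pos: [0.5822, 0.0321, 0.0907]
tcp_rot: [[0.065, 0.996, 0.065], [0.705, -0.092, 0.703], [0.706, 0.0, -0.708]]
ft_force: [-0.6, -0.2, 0.8]
finger_gap: 0.007
grasp_force: 0.0
```

```bash
python3 - <<'E'
from tr import *
st();s=ctrl.snapshot("wrist")
g=s["pixels"][:,215:255].mean((1,2));d=np.diff(g);i=np.argsort(-abs(d[115:165]))[:5]+115;i.sort()
e=[(int(k),round(float(d[k]),1),round(float(u@(onz(s,235,k+.5,.11)-O)),4)) for k in i];print(e)
if abs(e[0][0]-129)<=1: print(ctrl.close_job())
E
```

```text
t 39.35 n,u,z [-0.      0.0114  0.0907] f n,u,z [-0.6  -0.21  0.82] j [-20.6  32.8 102.7  47.3  68.  -43.2]
[(129, -30.6, 0.0801), (130, 20.1, 0.0794), (140, 11.5, 0.0727), (141, -30.7, 0.0721), (142, -9.4, 0.0714)]
the job is handed in; nothing more can be done
None
```

I handed the job in at about 39 s: the frame lies flat with the component side up, and the carrier met the stop at about 6 N and stayed at rest after I backed the tool clear; the feeler's travel was inferred from that contact, not read.

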